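# Patio lights out

### The arm

A 7-joint arm with a two-finger parallel gripper is mounted at the origin on the work surface. World frame = base frame: x ahead of the robot, y to its left, z up, the work surface at z = 0. Lengths are in m, angles in rad, forces in N, time in s.
With the tool pointing down it reaches from about 0.35 to 0.9 m from the base axis. Payload 7.2 kg.
Tool frame: the origin (TCP) lies between the finger pads, 19 mm behind the fingertips; this is the grasp point; z points along the fingers, y is the line along which they close (so a half turn about z gives the same grasp; the last joint's range is limited). The gripper opens to 85 mm and grips with 20 to 120 N. Pads are 22 mm wide; open, the fingers measure 114 mm over their backs; the gripper's body (76 mm by 85 mm) begins 54 mm behind the grasp point. The pads swing forward as they close: fully open they stand 13 mm farther back than shut.
Start: joints at [-1.352, 0.411, -0.013, 1.596, 0.006, 1.134, -0.082], TCP at [0.177, 0.599, 0.25] pointing down, gripper open.
Joint ranges: [-2.95, 2.95], [-0.29, 1.99], [-1.47, 1.44], [0.14, 2.54], [-1.03, 4.17], [0.13, 1.85], [-2.86, 2.86]. Speed limits (rad/s): [2.39, 2.39, 3.01, 3.01, 3.14, 3.14, 3.14].

### API

Orientations are given as a unit quaternion [x, y, z, w].
In Python, from cell import r gives the robot as it stands. The module is installed in compiled form; this text tells all that it offers.
- The arm moves only by the shell command python3 -m creep 'ROWS' [FORCE]. ROWS is JSON, a list of rows, each a list of 5 numbers: the finger opening in cm, from 0 to 8.54, then the shift along the tool's x, y, z in cm, then the turn about the tool's z in rad. A call has 1 to 10 rows; each row is the pose to reach, as a shift and turn from the pose commanded when the call began, along the tool's axes at that moment; what a row does not reach only later rows make up. A row lasts 1/10 s, in which the tool goes at most 50 mm and 8.59 degrees, less where a joint would pass 70% of its speed; a pose out of reach is approached as far as the arm can. A call with a gripper value outside its range is refused whole. The fingers move at their own pace and stop on an object; FORCE is the grip in N (left out, the last holds). Time passes only in rows, so rows that repeat a pose let the fingers close. It gives the time, the measured TCP pose, the force, the opening and the grip force at its end, in the units of the state.
- r.state(): the state, without advancing time (a new reading comes with each control period).
- r.camera(name): name is "scene" or "top" or "wrist"; returns a dict with "pixels" (384x512x3 uint8, red, green, blue), "K" (3x3 intrinsics, pixels), "origin" and "attitude" of the camera in the world; the wrist camera has in their place "tool_from_camera" (4x4, takes a point from camera to tool coordinates, whose origin is the TCP and whose axes are the flange's). Camera axes: x right, y down, z forward; pixel columns grow to the right and rows downward; lengths in m; the calibration is good to about 2 mm. The wrist camera is an equidistant fisheye: a pixel r from the principal point sees the ray r / f radians off the axis. A picture is of the moment at which its call begins: read the wrist's pose just before it. There is no depth.
- r.sign_off(): hands the job in; it is judged then, once.
Trained networks look in the newest picture that a camera, given by its name, has taken for a name from the list of things; names that differ only in an ending like _2 or _b are one class to them, and where a whole thing is asked for, a point or a joint stands for the part that bears it (a point fixed in the world has none). Each returns a list of dicts, best first, with "confidence" (0 to 1); they miss things now and then, are a little off and sometimes report something else, mostly with a low value. They report only what shows in the picture. A call takes as long as a camera call. They do not tell look-alikes from the thing itself.
- r.outline_of(camera, thing): "pixels" (384x512 bool, what is visible of it).
- r.mark_of(camera, thing): "location" ([x, y, z] in m, in world coordinates, good to about 4 mm: a listed point, or the origin of a listed thing).
The state is a dict: "time_s": time; "qpos": joint angles; "joint_velocities": joint speeds; "tau": joint torques, N m; "position": TCP position; "tcp_rot": TCP orientation; "contact_force": force on the tool from outside, world axes, zero at the start; "moment": the same for the moment, N m; "gripper_width": opening from 0.0 (shut) to 1.0 (fully open); "gripper_force": force on a finger pad.
Only numpy, scipy, OpenCV 4.12 (cv2) and the standard library are available. Lean on these libraries where they do the work, as an engineer would, in place of code of your own. Each camera call takes 0.05 s, during which the arm holds its last target. There are 200 camera calls.

### The job

The evening on the patio is over: switch off all four toggles of the long switch bank in one sweep of the closed fingers along its row, from the end without the disc to the end with the disc, not lifting away until the last one is over. Do not touch the short two-toggle bank, leave the black mug standing where it is, and finish with the fingers clear of everything.

Things in the scene. Friction and masses are not known exactly. Their poses are not given: they have to be found in the camera images.
- long_bank: Long switch bank: white plastic box fixed to the table, 66 mm wide (x), 248 long (y), 45 high to its aluminium face, four steel toggles in a row along the face's centre line. Origin: centre of underside, z up. +y points along the row to the OFF end, which bears a flat dark disc (18 mm across, 3 high) and always lies to the robot's left (the row is within 30 degrees of world y).
- toggle1 (a joint): First toggle of the long bank, farthest from the disc; its pivot is on the face at bank y = -78 mm, z = 45 mm. 0 to 0.12 rad = on, 1.25 rad = off. Each toggle is a flat paddle 18 mm wide with a round bar 24 mm wide, 8 mm thick along its top edge. On: stands up, leaning 0.1 to 0.2 rad away from the disc, top 80 mm above the table.
- toggle2 (a joint): Second toggle, pivot at bank y = -30 mm, else as toggle1. Off (1.25 rad), a toggle lies over towards the disc: top 65 mm above the table, reaching 31 mm from its pivot. So closed fingers dragged along the row to the disc, their tips 70 to 75 mm above the table, push every toggle over and pass above it.
- toggle3 (a joint): Third toggle, pivot at bank y = 18 mm, else as toggle1. A toggle moves lightly (about 0.2 N at its top). Up to about 0.5 rad it stays where it is left; pushed beyond about 0.6 rad its steel head falls the rest of the way over to off and stays there.
- toggle4 (a joint): Last toggle, nearest the disc, pivot at bank y = 66 mm, else as toggle1.
- short_bank: Short switch bank, not to be touched: same make, width and height, only 152 mm long, with two toggles standing on, up to 80 mm above the table. Origin: centre of underside, y along its length. One bank lies to the left, the other to the right, either way round, their nearest ends at least 60 mm apart.
- mug: A black mug, 82 mm across without its handle, 95 mm high, standing loose beyond the banks. Origin: centre of underside.
Mind the look-alikes: they are no part of the job. Of the things shaped like the mug, the black one is meant.

How it is judged:
By the outcome, as a careful person would: the job done as asked, in the order asked, and still so for the second after the job is handed in, with the robot touching nothing.
It also fails if it takes over 38 s, if anything falls off the work surface, if the arm or the gripper's body presses on something with over 40 N, if the wrist force passes 120 N, or if a joint passes its speed limit or range.

## Working session

There is one attempt and no reset: what is moved stays moved. The work goes in short steps, Python scripts to look and compute and a shell command to move; the robot and the scene stay as the last step left them, time stands still between calls to the robot, and variables do not carry over. Pictures are saved under pics/ and viewed, at most 10 in all, crops included, and the job is handed in when it is done.

```bash
mkdir -p pics
python3 - <<'E'
from cell import r
import cv2,numpy as np
from scipy.spatial.transform import Rotation as R
s=r.state();print(s['time_s'],s['position'],s['tcp_rot'],R.from_quat(s['tcp_rot']).as_matrix().round(3).tolist(),s['gripper_width'])
for c in('scene','top'):
    p=r.camera(c);cv2.imwrite(f'pics/{c}1.png',cv2.resize(p['pixels'][:,:,::-1],(768,576)))
    print(c,np.array(p['origin']).round(3),np.array(p['attitude']).round(3).tolist(),np.array(p['K']).round(1).tolist())
    for t in('long_bank','toggle1','toggle2','toggle3','toggle4','short_bank','mug'):
        print(t,[(np.round(d['location'],3).tolist(),round(d['confidence'],2)) for d in r.mark_of(c,t)])
E
```

```text
0.0 [0.17670164 0.59901001 0.24911634] [ 1.42883384e-01  9.89739184e-01 -8.26140111e-04 -5.66116926e-05] [[-0.959, 0.283, -0.0], [0.283, 0.959, -0.002], [-0.0, -0.002, -1.0]] 0.999310337648118
scene [1.363 0.485 0.843] [0.398, 0.816, -0.373, -0.192] [[494.2, 0.0, 260.5], [0.0, 494.2, 188.3], [0.0, 0.0, 1.0]]
long_bank [([0.536, 0.169, -0.002], 0.87)]Traceback (most recent call last):
  File "<stdin>", line 9, in <module>
ValueError: it knows: long_bank, mug, short_bank
```

Run:
```python
from cell import r
import cv2,numpy as np
from scipy.spatial.transform import Rotation as R
for c in('scene','top'):
    p=r.camera(c);cv2.imwrite(f'pics/{c}2.png',cv2.resize(p['pixels'][:,:,::-1],(768,576)));np.savez(f'{c}.npz',**p)
    print(c,np.array(p['origin']).round(3),np.array(p['attitude']).round(3).tolist(),np.array(p['K']).round(1).tolist())
    for t in('long_bank','short_bank','mug'):
        print(t,[(np.round(d['location'],3).tolist(),round(d['confidence'],2)) for d in r.mark_of(c,t)])
        for d in r.outline_of(c,t):
            m=d['pixels'].astype('uint8');print('  ',round(d['confidence'],2),cv2.minAreaRect(cv2.findNonZero(m)))
```

```text
scene [1.363 0.485 0.843] [0.398, 0.816, -0.373, -0.192] [[494.2, 0.0, 260.5], [0.0, 494.2, 188.3], [0.0, 0.0, 1.0]]
long_bank [([0.534, 0.17, 0.001], 0.8)]
   0.79 ((365.55780029296875, 220.54193115234375), (106.98651123046875, 36.0589485168457), 35.96051788330078)
short_bank [([0.549, -0.167, 0.0], 0.62)]
   0.8 ((246.76156616210938, 166.90769958496094), (59.53667068481445, 33.11727523803711), 7.125016689300537)
mug [([0.778, 0.003, -0.002], 0.88), ([0.546, -0.359, -0.001], 0.79), ([0.823, 0.147, 0.003], 0.73)]
   0.98 ((285.4952087402344, 285.11981201171875), (42.32615661621094, 60.15190505981445), 2.290609836578369)
   0.9 ((241.7890167236328, 239.00119018554688), (48.49752426147461, 55.856109619140625), 20.2248592376709)
   0.55 ((196.0445556640625, 134.445556640625), (43.682132720947266, 28.259056091308594), 84.2894058227539)
top [ 0.495 -0.07   0.983] [0.706, -0.703, 0.05, -0.067] [[377.7, 0.0, 251.6], [0.0, 377.7, 191.3], [0.0, 0.0, 1.0]]
long_bank []
   0.83 ((166.35556030273438, 239.11170959472656), (99.4461669921875, 27.4940185546875), 13.284866333007812)
short_bank [([0.55, -0.168, 0.001], 0.95)]
   0.56 ((301.03302001953125, 233.06478881835938), (26.541067123413086, 60.97174072265625), 62.969139099121094)
   0.24 ((156.5, 237.0), (6.0, 3.0), 90.0)
mug [([0.544, -0.356, 0.001], 0.81), ([0.774, -0.006, -0.003], 0.61), ([0.823, 0.147, 0.001], 0.55)]
   0.89 ((382.1839599609375, 231.27151489257812), (44.25782775878906, 43.17930603027344), 15.642248153686523)
   0.62 ((232.695068359375, 140.9541015625), (44.31911087036133, 32.52358627319336), 76.75948333740234)
```

View pics/top2.png

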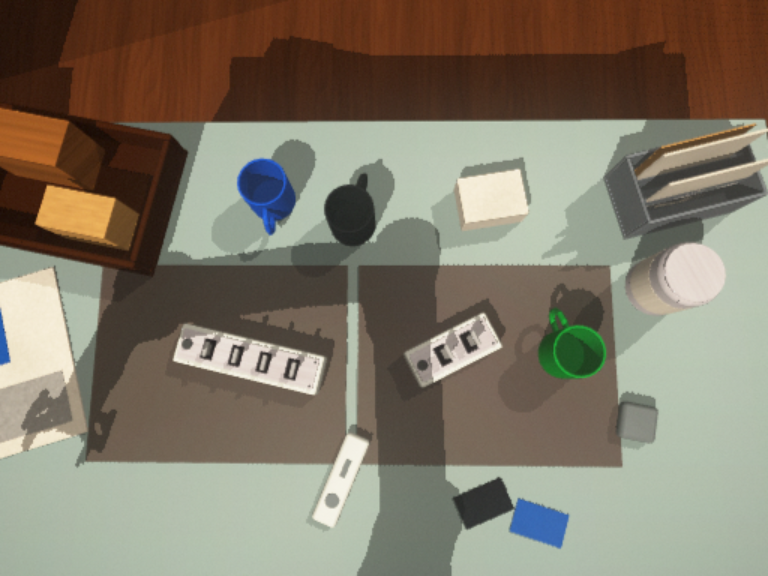

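View pics/scene2.png

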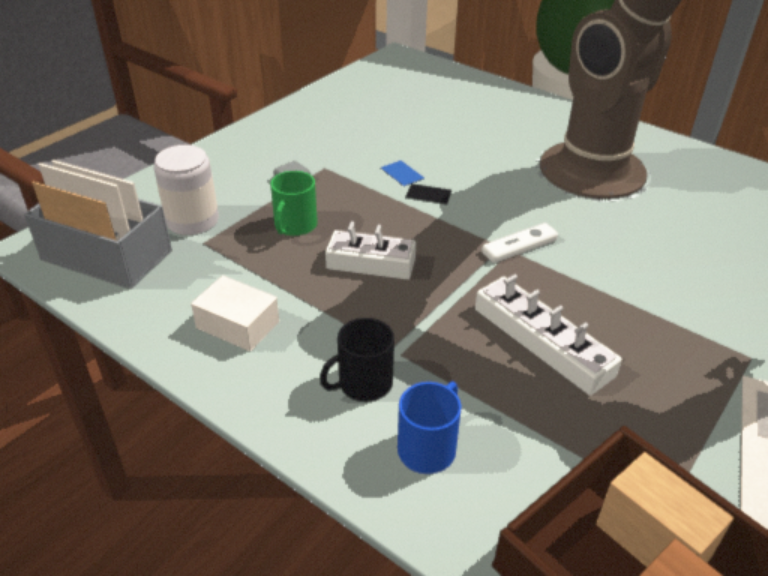

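```bash
cat > h.py <<'E'
import numpy as np
from scipy.spatial.transform import Rotation as R
def load(c): return np.load(c+'.npz')
def back(p,u,v,z):
    d=R.from_quat(p['attitude']).apply(np.linalg.solve(p['K'],[u,v,1])); o=p['origin']; return o+d*(z-o[2])/d[2]
def proj(p,X):
    x=R.from_quat(p['attitude']).inv().apply(np.asarray(X)-p['origin'])@p['K'].T; return x[:,:2]/x[:,2:]
E
python3 - <<'E'
from h import *
import cv2
from scipy.optimize import least_squares
p=load('top')
# rough dir from outline points in picture (full-res = /1.5)
A=back(p,187/1.5,343/1.5,.048);E=[back(p,u/1.5,v/1.5,.045) for u,v in((183,322),(327,356),(320,395),(173,362))]
print(A.round(3),np.round(E,3).tolist(),np.mean(E,0).round(3))
d=(E[0]+E[3]-E[1]-E[2])[:2]/2;print(np.linalg.norm(d),np.degrees(np.arctan2(d[0],d[1])))
im=p['pixels'][200:275,105:230,::-1];k=6
big=cv2.resize(im,None,fx=k,fy=k,interpolation=cv2.INTER_CUBIC)
c=np.array([.534,.170]);a=np.arctan2(d[0],d[1]);ey=np.array([np.sin(a),np.cos(a)]);ex=np.array([np.cos(a),-np.sin(a)])
def W(x,y,z):return [*(c+x*ex+y*ey),z]
for X,col in(([W(*q,.045) for q in((-.033,-.124),(.033,-.124),(.033,.124),(-.033,.124))],(0,0,255)),([W(0,y,.045) for y in(-.078,-.03,.018,.066)],(255,0,0))):
    for q in proj(p,X): cv2.circle(big,tuple(int(t) for t in((q-[105,200]+.5)*k)),4,col,-1)
cv2.imwrite('pics/crop.png',big)
E
```

```text
[0.557 0.27  0.048] [[0.592, 0.28, 0.045], [0.537, 0.036, 0.045], [0.474, 0.047, 0.045], [0.526, 0.292, 0.045]] [0.532 0.164 0.045]
0.2502894939526474 12.383698584545877
```

View pics/crop.png

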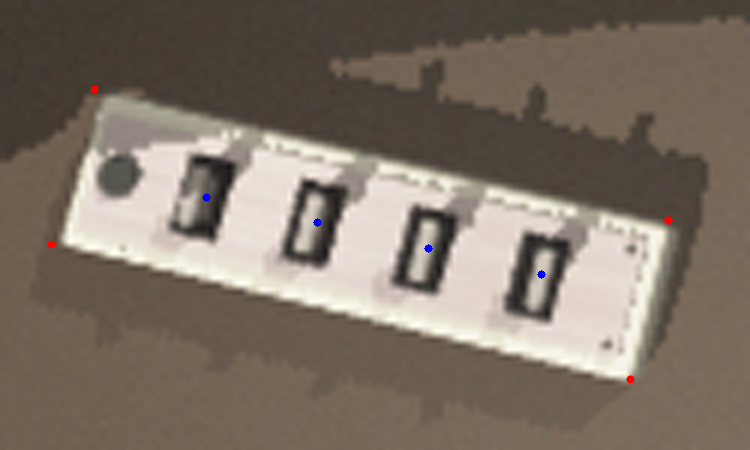

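The row is the left four-toggle bank: the full picture shows the disc at its left end (187,343), and it has four toggles. The other, two-toggle bank at (453,350) is the one to avoid. Of the mugs, black (350,213), blue (266,190) and green (573,352), the black one is to stay standing. The crop confirms the bank: its centre is about (0.533, 0.166), with the row turned 12.4° towards +x.

I start with a move at height to bank y = -0.14, closing the fingers on the way.

```bash
python3 -m creep '[[0,-2,-2,0,0],[0,-5,-5,0,0],[0,-8,-8,0,0],[0,-11,-11,0,-0.02],[0,-14,-14,0,-0.04],[0,-17,-17,0,-0.07],[0,-20,-20,0,-0.07],[0,-23,-23,0,-0.07],[0,-25,-25,0,-0.07],[0,-26,-26,0,-0.07]]' 30 && python3 -m creep '[[0,-2,-2,0,0],[0,-4.5,-4,0,0],[0,-7.5,-7,0,0],[0,-10.5,-10,0,0],[0,-13.5,-12.5,0,0],[0,-16.5,-15,0,0],[0,-19,-17,0,0],[0,-20.5,-18.5,0,0],[0,-21,-19,0,0],[0,-21,-19,0,0]]'
python3 - <<'E'
from h import *
from cell import r
import cv2
s=r.state();M=R.from_quat(s['tcp_rot']).as_matrix();print(s['time_s'],s['position'].round(4),M.round(3).tolist(),s['gripper_width'],s['contact_force'])
a=np.radians(12.4);ey=np.array([np.sin(a),np.cos(a),0]);t=np.array([.533,.166,0])-.14*ey;t[2]=.092
print((M.T@(t-s['position'])*100).round(2), 'sweep',(M.T@ey*27.5).round(2),'angle',np.arctan2(M[0,1],M[1,1])-a)
p=r.camera('top');np.savez('top2.npz',**p);cv2.imwrite('pics/t3.png',cv2.resize(p['pixels'][:,:,::-1],(768,576)))
for c in('top','scene'):
  r.camera(c)
  for t in('long_bank','short_bank'):print([(np.round(d['location'],3).tolist(),round(d['confidence'],2)) for d in r.mark_of(c,t)])
w=r.camera('wrist');cv2.imwrite('pics/w3.png',cv2.resize(w['pixels'][:,:,::-1],(768,576)));print(np.round(w['tool_from_camera'],3).tolist())
E
```

```text
time_s: 1.8
position: [0.354, 0.2739, 0.2504]
tcp_rot: [0.11, 0.994, 0.0, 0.0]
contact_force: [-0.8, -0.1, -0.1]
gripper_width: 0.0
gripper_force: 0.0
time_s: 2.8
position: [0.5169, 0.0453, 0.2499]
tcp_rot: [0.109, 0.994, -0.0, -0.0]
contact_force: [0.3, 0.6, 0.2]
gripper_width: -0.001
gripper_force: 0.0
2.8 [0.5169 0.0453 0.2499] [[-0.976, 0.217, -0.0], [0.217, 0.976, -0.0], [0.0, -0.0, -1.0]] -0.0013052320176333062 [0.2972038  0.55659691 0.22506308]
[ 1.02 -1.86 15.79] sweep [ 0.06 27.5  -0.  ] angle 0.002008485121666931
[]
[([0.549, -0.169, 0.003], 0.83)]
[([0.532, 0.169, 0.0], 0.82)]
[([0.549, -0.168, 0.0], 0.71)]
[[0.0, -0.954, -0.299, 0.076], [1.0, 0.001, -0.0, -0.001], [0.0, -0.299, 0.954, -0.124], [0.0, 0.0, 0.0, 1.0]]
```

View pics/w3.png

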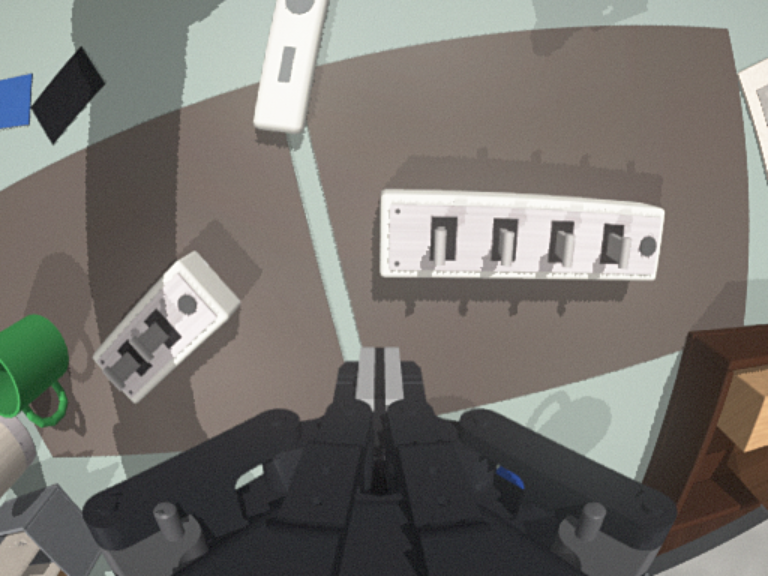

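The wrist picture shows the closed fingertips ending at about (380,348), with the long bank from (382,235) to (660,242) and its disc at (648,246). All four toggles are standing. I'll use it to check the tip length and bank axis.

Run:
```python
from h import *
from cell import r
w=r.camera('wrist');s=r.state();K=w['K'];T=np.array(w['tool_from_camera']);M=R.from_quat(s['tcp_rot']).as_matrix()
f=K[0][0];c=np.array([K[0][2],K[1][2]])
def ray(u,v):
    d=np.array([u,v])/1.5-c;q=np.linalg.norm(d);t=q/f;return T[:3,:3]@np.array([*(d/q*np.sin(t)),np.cos(t)])
for v in(345,348,351):
    d=ray(380,v);print('tip z',[(x,round(float(T[2,3]+d[2]*(x-T[0,3])/d[0]),4)) for x in(.011,-.011)])
def at(u,v,z):
    o=s['position']+M@T[:3,3];d=M@ray(u,v);return o+d*(z-o[2])/d[2]
P=[at(*q,.045) for q in((387,194),(663,212),(655,280),(382,276))]
print(f,np.round(P,3).tolist(),np.mean(P,0).round(4));D=at(648,246,.048);print(D.round(4))
d=P[1]+P[2]-P[0]-P[3];print(np.degrees(np.arctan2(d[0],d[1])),np.linalg.norm(d)/2)
a=np.radians(12.4);print(((D-P[0])[:2]@[np.sin(a),np.cos(a)]))
```

```text
tip z [(0.011, 0.0159), (-0.011, 0.063)]
tip z [(0.011, 0.0135), (-0.011, 0.0597)]
tip z [(0.011, 0.0111), (-0.011, 0.0566)]
297.3186396354542 [[0.475, 0.061, 0.045], [0.53, 0.291, 0.045], [0.59, 0.28, 0.045], [0.536, 0.044, 0.045]] [0.5328 0.1689 0.045 ]
[0.5563 0.271  0.048 ]
13.20057446663215 0.23961678448723261
0.2228264216850097
```

The tip length of about 16–19 mm past the TCP and the bank axis both agree with what's given. Descending beyond toggle 1, to a TCP height of 0.091.

```bash
python3 -m creep '[[0,0.5,-1,0,0],[0,1,-1.9,0,0],[0,1,-1.9,2,0],[0,1,-1.9,5,0],[0,1,-1.9,8,0],[0,1,-1.9,11,0],[0,1,-1.9,13.5,0],[0,1,-1.9,15,0],[0,1,-1.9,15.9,0],[0,1,-1.9,15.9,0]]' && python3 -m creep '[[0,0,0,0,0]]'
```

```text
time_s: 4.25
position: [0.5021, 0.0288, 0.0903]
tcp_rot: [0.109, 0.994, -0.0, -0.001]
contact_force: [-0.7, -0.3, -0.0]
gripper_width: -0.004
gripper_force: 0.0
time_s: 4.35
position: [0.5032, 0.0291, 0.0916]
tcp_rot: [0.108, 0.994, 0.0, 0.0]
contact_force: [-0.1, -0.5, -0.6]
gripper_width: -0.002
gripper_force: 0.0
```

```bash
python3 -m creep '[[0,0,0.5,0,0],[0,0,1.5,0,0],[0,0,2.5,0,0],[0,0,3.5,0,0],[0,0,4.5,0,0],[0,0,5.5,0,0],[0,0,6.5,0,0],[0,0,7.5,0,0],[0,0,8.5,0,0],[0,0,9,0,0]]'
python3 - <<'E'
from cell import r
import cv2
w=r.camera('scene');cv2.imwrite('pics/s4.png',cv2.resize(w['pixels'][130:290,280:440,::-1],(640,600)))
E
```

```text
time_s: 5.35
position: [0.5226, 0.1187, 0.0909]
tcp_rot: [0.108, 0.994, 0.0, 0.0]
contact_force: [0.3, 0.4, 0.0]
gripper_width: -0.001
gripper_force: 0.0
```

View pics/s4.png

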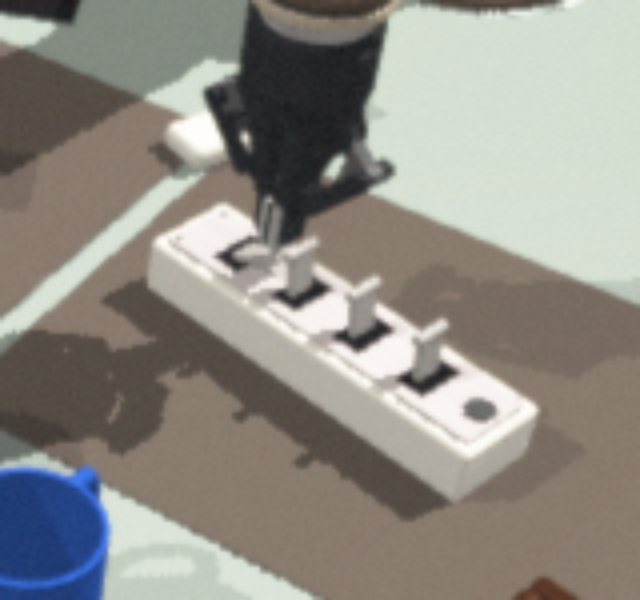

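The crop shows toggle 1 lying over at (262,255) and the fingers at (270,220) just short of toggle 2 (300,260). Continuing the sweep at the same height.

```bash
python3 -m creep '[[0,0,0.5,0,0],[0,0,1.5,0,0],[0,0,2.5,0,0],[0,0,3.5,0,0],[0,0,4.5,0,0],[0,0,5.5,0,0],[0,0,6.5,0,0],[0,0,7.5,0,0],[0,0,8.5,0,0],[0,0,9.5,0,0]]' && python3 -m creep '[[0,0,1,0,0],[0,0,2,0,0],[0,0,3,0,0],[0,0,4,0,0],[0,0,5,0,0],[0,0,6,0,0],[0,0,7,0,0],[0,0,8,0,0],[0,0,8.7,0,0],[0,0,9,0,0]]'
python3 - <<'E'
from cell import r
import cv2
w=r.camera('scene');cv2.imwrite('pics/s5.png',cv2.resize(w['pixels'][130:290,280:440,::-1],(640,600)))
E
```

```text
time_s: 6.4
position: [0.5429, 0.211, 0.0909]
tcp_rot: [0.108, 0.994, 0.0, -0.0]
contact_force: [0.1, 0.4, -0.1]
gripper_width: 0.005
gripper_force: 0.0
time_s: 7.4
position: [0.5621, 0.2991, 0.0909]
tcp_rot: [0.108, 0.994, 0.0, -0.0]
contact_force: [-0.1, -0.0, -0.4]
gripper_width: -0.002
gripper_force: 0.0
```

View pics/s5.png

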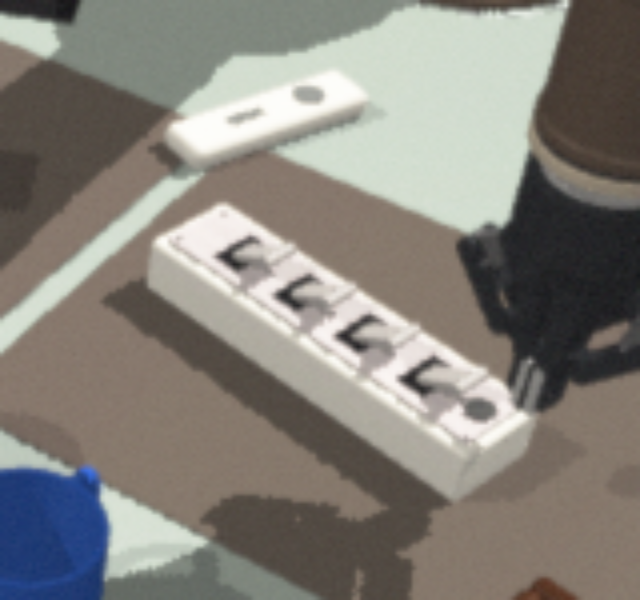

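All four toggles now lie over, at (250,262), (308,300), (370,340) and (435,385), and the fingers are past the disc at (530,385). Lifting straight up, then checking the scene once more.

```bash
python3 -m creep '[[0,0,0,-1,0],[0,0,0,-3,0],[0,0,0,-6,0],[0,0,0,-9,0],[0,0,0,-12,0],[0,0,0,-14,0],[0,0,0,-15,0],[0,0,0,-15,0],[0,0,0,-15,0],[0,0,0,-15,0]]'
python3 - <<'E'
from cell import r
import cv2
w=r.camera('scene');cv2.imwrite('pics/s6.png',cv2.resize(w['pixels'][:,:,::-1],(768,576)))
E
```

```text
time_s: 8.45
position: [0.5615, 0.2976, 0.2395]
tcp_rot: [0.108, 0.994, -0.001, -0.001]
contact_force: [-0.2, 0.3, -0.5]
gripper_width: -0.001
gripper_force: 0.0
```

View pics/s6.png

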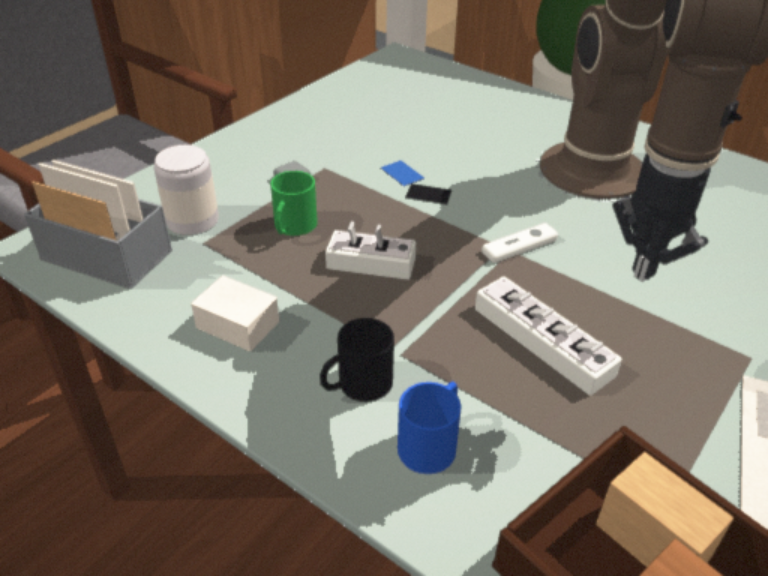

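All four toggles of the long bank are off (515,298 to 588,350). The short bank's two are still standing (365,238), the black mug is unmoved at (365,360), and the gripper is clear at (650,260).

```bash
python3 -c "from cell import r; print(r.sign_off())"
```

```text
the job is handed in; nothing more can be done
None
```

All four toggles of the long bank were switched off in one sweep towards the disc, the short bank and black mug were left untouched, and the job was handed in at about 8.5 s with the fingers clear; no verdict came back.

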